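# Cull the short and the bent plate from a leaning rack

### The arm

A 7-joint arm with a two-finger parallel gripper is mounted at the origin on the work surface. World frame = base frame: x ahead of the robot, y to its left, z up, the work surface at z = 0. Lengths are in m, angles in rad, forces in N, time in s.
With the tool pointing down it reaches from about 0.4 to 0.85 m from the base axis. Payload 4.5 kg.
Tool frame: the origin (TCP) lies midway between the tips of the shut fingers; the grasp point (between the pads) lies behind it (r.grip_point_offset is the z of the grasp point in the tool frame, in m); z points along the fingers, y is the line along which they close (so a half turn about z gives the same grasp; the last joint's range is limited). The gripper opens to 88 mm and grips with 3 to 60 N. Pads are 18 mm wide; open, the fingers measure 123 mm over their backs; the gripper's body (75 mm by 187 mm) begins 45 mm behind the grasp point.
Start: joints at [1.256, 0.689, -0.195, 1.565, 0.157, 0.902, -0.215], TCP at [0.214, -0.587, 0.212] pointing down, gripper open.
Joint ranges: [-3.01, 3.01], [-0.46, 2.08], [-1.47, 1.51], [0.13, 2.56], [-1, 4.14], [0.04, 2.09], [-2.66, 2.66]. Speed limits (rad/s): [2.57, 2.57, 3.14, 3.14, 3.14, 3.14, 3.14].

### API

Orientations are given as a unit quaternion [x, y, z, w].
In Python, from plant import r, optics, workorder gives the robot as it stands.
- The arm moves only by the shell command python3 -m creep 'ROWS' [FORCE]. ROWS is JSON, a list of rows, each an object of numbers: "grip": the gripper command: -1 is shut, 1 is fully open, values between are in proportion; "tx", "ty", "tz": the shift along the tool's x, y, z in cm; "spin": the turn about the tool's z in degrees. In form: [{"grip": .., "tx": .., "ty": .., "tz": .., "spin": ..}, ...]. A call has 1 to 8 rows; each row shifts and turns the commanded pose from where the row before left it, along the tool's axes as they then stand; what a row does not reach is not made up. A row lasts 1/12 s, in which the tool goes at most 41.7 mm and 7.16 degrees, less where a joint would pass 70% of its speed; a pose out of reach is approached as far as the arm can. A call with a gripper value outside its range is refused whole. The fingers move at their own pace and stop on an object; FORCE is the grip in N (left out, the last holds). Time passes only in rows, so rows that do not move let the fingers close. It gives the time, the measured TCP pose, the force, the opening and the grip force at its end, in the units of the state.
- r.get_state(): the state, without advancing time (a new reading comes with each control period).
- optics.snapshot(name): name is "scene" or "top" or "wrist"; returns (picture, depth): 420x560x3 uint8, red, green, blue; 420x560 float32, m along the optical axis (not along the pixel's ray), 0 where there is no reading.
- optics.get_calibration(name): a dict with "fx", "fy", "cx", "cy" (pixels), "extrinsics" (4x4, takes a point from world to camera coordinates). Camera axes: x right, y down, z forward; pixel columns grow to the right and rows downward; lengths in m; the calibration is good to about 2 mm. A picture is of the moment at which its call begins: read the wrist's pose just before it. get_calibration takes no time and is no camera call; for the wrist camera it gives the pose at the moment of the call.
- workorder.finish_job(): hands the job in; it is judged then, once.
The state is a dict: "clock": time; "q": joint angles; "qd": joint speeds; "joint_torque": joint torques, N m; "tool_pos": TCP position; "eef_rot": TCP orientation; "contact_force": force on the tool from outside, world axes, zero at the start; "moment": the same for the moment, N m; "opening": opening from 0.0 (shut) to 1.0 (fully open); "finger_force": force on a finger pad.
Only numpy, scipy, OpenCV 4.12 (cv2) and the standard library are available. Lean on these libraries where they do the work, as an engineer would, in place of code of your own. Each camera call takes 0.05 s, during which the arm holds its last target. There are 200 camera calls.

### The job

Five aluminium mounting plates lean in the plywood rack, and two of them are scrap: one is too short and one is bent. Draw those two out of their slots, in either order, and put them in the grey bin, lowering each one until it touches the bottom (or the plate already there) before you let go of it: do not drop it. Leave the three good plates sitting in their slots and do not disturb the other things on the bench.

Things in the scene. Friction and masses are not known exactly. Their poses are not given: they have to be found in the camera images.
- rack: Fixed rack, 330 mm along its y, five slots 60 mm apart; which plate is in which varies. Slots lean 40 degrees: tops towards its -x (robot's left). Origin on the table under the middle slot's foot; slot floors 34 mm up. Along the slot, the 9 mm wall under the plate ends 66 mm from the floor, the wall over it (3 mm gap) at 25 mm, 5 mm dividers at 30 mm. Plates are 10 mm apart.
- short: The short scrap plate: plain aluminium, 98 mm long, 50 mm wide, 10 mm thick, 0.13 kg. Origin at the centre of its foot (lower end); z along its length towards the upper end (in the rack this leans 40 degrees from vertical), y across its width, x its thickness (the upper face is +x). The stretch from 66 to 98 mm stands clear of the rack.
- bent: The bent scrap plate: aluminium, 50 mm wide, 10 mm thick, 0.165 kg. Origin at the centre of its foot. Its lower limb runs 62 mm along z (40 degrees from vertical in the rack); there its upper limb, 63 mm long, is bent 18 degrees from z towards +x, so in the rack it stands only 22 degrees from vertical. y across its width.
- good1: Plain aluminium plate, 125 mm long, 50 mm wide, 10 mm thick, straight: a good one. Axes and origin as for short.
- good2: Plain aluminium plate, 125 mm long, 50 mm wide, 10 mm thick, straight: a good one. Axes and origin as for short.
- good3: Plain aluminium plate, 125 mm long, 50 mm wide, 10 mm thick, straight: a good one. Axes and origin as for short.
- short_mid (a point): Middle of the short plate: on its z axis, 49 mm from the foot.
- bent_mid (a point): The bend of the bent plate: on its z axis, 62 mm from the foot.
- bin: Open-topped grey plastic scrap bin, fixed, 150 mm (x) by 190 mm (y) by 60 mm high, walls and floor 5 mm. Origin at the centre of its underside, on the table.
- jar: Clear round jar with white lid, 64 mm wide, 65 mm high; bystander. Origin at the centre of its underside.
- bottle: Yellow plastic bottle, 60 mm wide, 120 mm high; bystander. Origin at the centre of its underside.
- knife: Spatula lying on the bench, along its x; bystander. Origin at the middle of its underside.
Not all that is in view belongs to the job. Leave any yellow look-alike of the short alone.

How it is judged:
On the way, in this order (a step that is already met when the one before it is completed fails the run):
1. one scrap plate, still held, touches the bottom of the bin (((x of short_mid in the frame of bin between -0.07 and 0.07 m and y of short_mid in the frame of bin between -0.09 and 0.09 m and z of short_mid in the frame of bin between 0 and 0.09 m and contact force between the fingers and short above 0.5 N and (contact force between short and bin above 0.3 N or contact force between short and bent above 0.3 N)) or (x of bent_mid in the frame of bin between -0.07 and 0.07 m and y of bent_mid in the frame of bin between -0.09 and 0.09 m and z of bent_mid in the frame of bin between 0 and 0.09 m and contact force between the fingers and bent above 0.5 N and (contact force between bent and bin above 0.3 N or contact force between bent and short above 0.3 N)))), for 0.1 s.
2. with the first released in the bin, the other, still held, touches the bin or the first plate ((((x of short_mid in the frame of bin between -0.07 and 0.07 m and y of short_mid in the frame of bin between -0.09 and 0.09 m and z of short_mid in the frame of bin between 0 and 0.08 m and contact force between the fingers and short below 0.1 N) and (x of bent_mid in the frame of bin between -0.07 and 0.07 m and y of bent_mid in the frame of bin between -0.09 and 0.09 m and z of bent_mid in the frame of bin between 0 and 0.09 m and contact force between the fingers and bent above 0.5 N and (contact force between bent and bin above 0.3 N or contact force between bent and short above 0.3 N))) or ((x of bent_mid in the frame of bin between -0.07 and 0.07 m and y of bent_mid in the frame of bin between -0.09 and 0.09 m and z of bent_mid in the frame of bin between 0 and 0.08 m and contact force between the fingers and bent below 0.1 N) and (x of short_mid in the frame of bin between -0.07 and 0.07 m and y of short_mid in the frame of bin between -0.09 and 0.09 m and z of short_mid in the frame of bin between 0 and 0.09 m and contact force between the fingers and short above 0.5 N and (contact force between short and bin above 0.3 N or contact force between short and bent above 0.3 N))))), for 0.1 s.
At the end, for the whole second after the job is handed in: The middles of the short and the bent plate are inside the bin's walls (within 70 mm of its centre along its x, 90 mm along its y) and less than 80 mm above its underside, both released and at rest; the three good plates are within 15 mm of where they stood (x of short_mid in the frame of bin between -0.07 and 0.07 m and y of short_mid in the frame of bin between -0.09 and 0.09 m and z of short_mid in the frame of bin between 0 and 0.08 m and contact force between the fingers and short below 0.1 N and x of bent_mid in the frame of bin between -0.07 and 0.07 m and y of bent_mid in the frame of bin between -0.09 and 0.09 m and z of bent_mid in the frame of bin between 0 and 0.08 m and contact force between the fingers and bent below 0.1 N and linear speed of each of short, bent below 0.02 m/s and distance of each of good1, good2, good3 from where it was at the start of the episode below 0.015 m); the robot touches nothing.
It fails at once if a good plate is moved more than 15 mm (distance of any of good1, good2, good3 from where it was at the start of the episode above 0.015 m).
It fails at once if the jar, bottle or spatula is moved more than 30 mm (distance of any of jar, bottle, knife from where it was at the start of the episode above 0.03 m).
It also fails if it takes over 61 s, if anything falls off the work surface, if the arm or the gripper's body presses on something with over 40 N, if the wrist force passes 120 N, or if a joint passes its speed limit or range.

## Working session

There is one attempt and no reset: what is moved stays moved. The work goes in short steps, Python scripts to look and compute and a shell command to move; the robot and the scene stay as the last step left them, time stands still between calls to the robot, and variables do not carry over. Pictures are saved under pics/ and viewed, at most 10 in all, crops included, and the job is handed in when it is done.

```bash
ls; mkdir -p pics
python3 - <<'E'
from plant import r, optics, workorder
import cv2,numpy as np
print(r.get_state(), r.grip_point_offset)
for n in ["scene","top"]:
    p,d=optics.snapshot(n); c=optics.get_calibration(n)
    print(n,c)
    cv2.imwrite(f"pics/{n}0.png",p[:,:,::-1]); np.savez(f"pics/{n}0.npz",p=p,d=d,E=c["extrinsics"],K=[c["fx"],c["fy"],c["cx"],c["cy"]])
E
```

```text
pics
{'clock': 0.0, 'q': array([ 1.25580824,  0.68998329, -0.19452266,  1.56636019,  0.15732598,
        0.90249297, -0.21509364]), 'qd': array([ 5.79092488e-04, -2.24837240e-04, -2.82164811e-04, -2.97373940e-05,
       -1.21182490e-04,  3.38307751e-04, -1.42914109e-04]), 'joint_torque': array([-4.63009510e-04, -5.27567339e+01, -1.26690824e+00, -1.53430241e+01,
       -5.26000361e-02,  6.43572916e-03,  1.50981064e-04]), 'tool_pos': array([ 0.21331126, -0.58673813,  0.21100643]), 'eef_rot': array([ 9.84821413e-01,  1.73568231e-01, -2.33223716e-04, -8.94364275e-04]), 'contact_force': array([-0.57192524, -0.14824891,  0.62444255]), 'moment': array([0.0280142 , 0.00526369, 0.00129154]), 'finger_force': 0.0, 'opening': 1.0008709590522482} -0.0187
scene {'fx': 513.8761799605254, 'fy': 513.8761799605254, 'cx': 273.7260017984898, 'cy': 198.03068372210208, 'extrinsics': array([[ 0.50413926,  0.8633922 ,  0.01993768, -0.21784979],
       [ 0.55024669, -0.30332709, -0.77795967, -0.28392605],
       [-0.66563668,  0.40317066, -0.6279978 ,  1.98107543],
       [ 0.        ,  0.        ,  0.        ,  1.        ]])}
top {'fx': 403.0565837045638, 'fy': 403.0565837045638, 'cx': 277.93407544206957, 'cy': 214.0688814124869, 'extrinsics': array([[ 0.00596347, -0.99997904,  0.0025221 , -0.07639958],
       [-0.98023164, -0.00634447, -0.19775157,  0.56911796],
       [ 0.19776343, -0.00129295, -0.98024892,  0.98496582],
       [ 0.        ,  0.        ,  0.        ,  1.        ]])}
```

View pics/scene0.png

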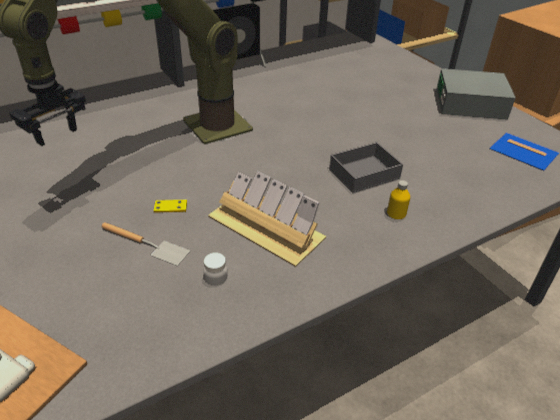

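View pics/top0.png

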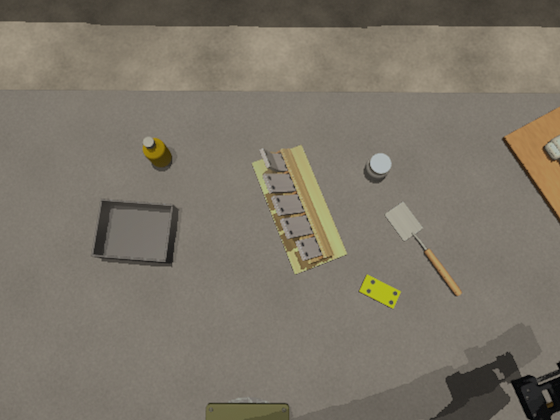

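The scene view shows the rack at about (270,215) with five plates, the bin at (365,167), and the yellow look-alike flat at (171,206). In the top view the plates run from (272,158) to (308,248). The far one, at (272,158), looks like the bent plate. I'll measure each plate next.

```bash
cat > h.py <<'E'
import numpy as np,cv2
def cloud(d,K,E):
    v,u=np.indices(d.shape); fx,fy,cx,cy=K
    P=np.stack([(u-cx)/fx*d,(v-cy)/fy*d,d],-1)
    W=(P-E[:3,3])@E[:3,:3]; W[d==0]=np.nan
    return W
def load(f):
    z=np.load(f); return z["p"],z["d"],z["K"],z["E"]
E
python3 - <<'E'
from h import *
p,d,K,E=load("pics/top0.npz"); W=cloud(d,K,E)
hsv=cv2.cvtColor(p,cv2.COLOR_RGB2HSV)
print("table z",np.nanmedian(W[300:350,150:250,2]), np.nanmedian(W[120:130,200:240,2]))
roi=np.zeros(d.shape,bool); roi[130:290,235:360]=1
m=roi&(W[...,2]<0.03)&(W[...,2]>-0.01)&(hsv[...,1]>60)
P=W[m]; print("base n",len(P),"z",np.nanmedian(P[:,2]))
m8=cv2.morphologyEx((roi&(hsv[...,1]>60)|(roi&(W[...,2]>0.03))).astype(np.uint8),cv2.MORPH_CLOSE,np.ones((5,5)))
# base rect from low points only hull
rect=cv2.minAreaRect(P[:,:2].astype(np.float32)); print(rect); print(cv2.boxPoints(rect))
# bin
b=np.zeros(d.shape,bool); b[185:280,80:195]=1
B=W[b&(W[...,2]>0.05)]; print("bin rim",cv2.minAreaRect(B[:,:2].astype(np.float32)),np.nanmax(B[:,2]))
for n in("bottle",(130,175,135,175)),("jar",(145,185,360,395)):
    a=n[1]; Q=W[a[0]:a[1],a[2]:a[3]].reshape(-1,3); Q=Q[Q[:,2]>.04]; print(n[0],np.median(Q,0),Q[:,2].max())
s,ds,Ks,Es=load("pics/scene0.npz")
cv2.imwrite("pics/c0.png",np.hstack([cv2.resize(p[135:285,235:360,::-1],None,fx=3.2,fy=3.2,interpolation=2),cv2.resize(s[160:270,200:335,::-1],(400,480),interpolation=2)]))
E
```

```text
table z -0.0005353224479919965 -0.0010173082388279032
base n 2686 z 0.007252665964973887
((0.5599854588508606, -0.14311671257019043), (0.437036395072937, 0.15275970101356506), 21.3802547454834)
[[ 0.32866064 -0.15165532]
 [ 0.3843501  -0.29390234]
 [ 0.7913103  -0.13457811]
 [ 0.73562086  0.00766891]]
bin rim ((0.525505781173706, 0.3007550835609436), (0.19166035950183868, 0.1501765251159668), 85.85992431640625) 0.06437833725183381
bottle [0.73038845 0.24771085 0.08349108] 0.12320784773835557
jar [ 0.70288985 -0.33842091  0.06363186] 0.06971088326272841
```

View pics/c0.png

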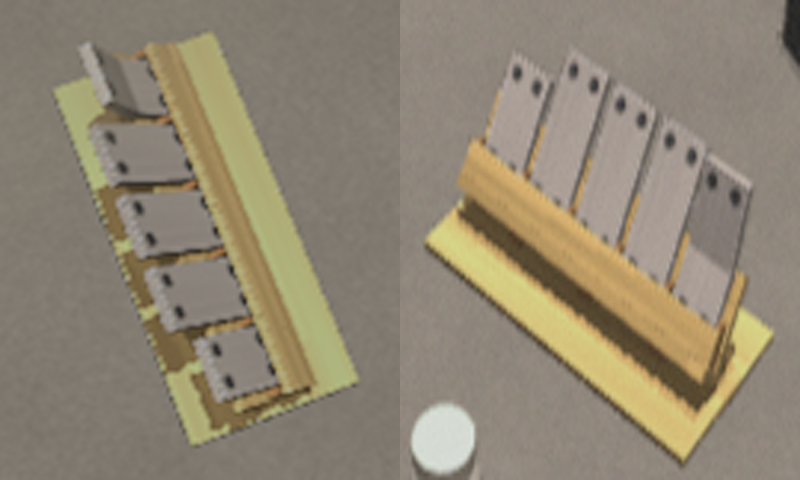

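Choice: the candidates are the five plates in the crop's left half, at (115,80), (145,150), (175,222), (205,290) and (238,360), plus the yellow plate at (380,291) in the top view, which I leave alone. The plate at the far end (115,80) has the dark folded upper limb, so it is the bent one. The plate at the near end (238,360) has the lowest top edge, so it is the short one.

Run:
```python
from h import *
p,d,K,E=load("pics/top0.npz"); W=cloud(d,K,E)
hsv=cv2.cvtColor(p,cv2.COLOR_RGB2HSV)
roi=np.zeros(d.shape,np.uint8)
m=((hsv[...,0]>18)&(hsv[...,0]<40)&(hsv[...,1]>50)&(hsv[...,2]>120)&(W[...,2]<.02)).astype(np.uint8); m[:140]=0;m[280:]=0;m[:,:245]=0;m[:,352:]=0
P=W[m>0]; print(np.median(P[:,2])); rect=cv2.minAreaRect(P[:,:2].astype(np.float32)); print(rect)
yaw=np.radians(-67.5)
a=rect[2]; a=np.radians(a if rect[1][0]>rect[1][1] else a-90); print("long axis deg",np.degrees(a))
ya=np.array([np.cos(a),np.sin(a)]); ya*=np.sign(ya[0]); xa=np.array([ya[1],-ya[0]])
o=np.array(rect[0]); print("x",xa,"y",ya)
for nm in("top","scene"):
    p,d,K,E=load(f"pics/{nm}0.npz"); W=cloud(d,K,E).reshape(-1,3)
    sat=cv2.cvtColor(p,cv2.COLOR_RGB2HSV)[...,1].ravel()
    g=(sat<45)&(W[:,2]>.045); q=np.c_[(W[:,:2]-o)@xa,(W[:,:2]-o)@ya,W[:,2]]
    g&=(abs(q[:,0])<.12)&(abs(q[:,1])<.17); 
    for k in range(-2,3):
        s=q[g&(abs(q[:,1]-.06*k)<.024)]
        if len(s)<20: print(nm,k,len(s));continue
        # local coords: u along slot, n normal
        t=np.radians(40); u=-s[:,0]*np.sin(t)+s[:,2]*np.cos(t); n=s[:,0]*np.cos(t)+s[:,2]*np.sin(t)
        i=np.argsort(s[:,2])[-8:]
        print(nm,k,len(s),"y",np.percentile(s[:,1],[3,97]).round(4),"zmax",s[i].mean(0).round(4),"u",np.percentile(u,[2,98]).round(4),"n",np.percentile(n,[10,50,90]).round(4))
```

```text
0.007146637994016258
((0.607001543045044, -0.12525489926338196), (0.346456378698349, 0.15381135046482086), 21.391010284423828)
long axis deg 21.391010284423828
x [ 0.3647307  -0.93111305] y [0.93111305 0.3647307 ]
top -2 328 y [-0.1427 -0.1045] zmax [-0.0473 -0.122   0.1121] u [0.0386 0.1162] n [0.0332 0.0358 0.0373]
top -1 430 y [-0.0828 -0.0448] zmax [-0.0644 -0.0663  0.1333] u [0.0408 0.1433] n [0.034  0.0359 0.0374]
top 0 409 y [-0.0227  0.0151] zmax [-0.0647 -0.0031  0.1329] u [0.0394 0.1432] n [0.034  0.0358 0.0372]
top 1 404 y [0.0375 0.0757] zmax [-0.0656  0.055   0.1329] u [0.0406 0.1432] n [0.0339 0.0358 0.0372]
top 2 286 y [0.097  0.1349] zmax [-0.0479  0.1155  0.1422] u [0.0399 0.1405] n [0.0352 0.0398 0.0529]
scene -2 316 y [-0.1434 -0.1004] zmax [-0.0386 -0.1258  0.113 ] u [0.0445 0.1119] n [0.0337 0.0384 0.0423]
scene -1 459 y [-0.0821 -0.0396] zmax [-0.0575 -0.0593  0.1318] u [0.0454 0.1389] n [0.034  0.038  0.0419]
scene 0 482 y [-0.023   0.0199] zmax [-5.710e-02 -1.000e-04  1.329e-01] u [0.0449 0.1387] n [0.0346 0.0381 0.042 ]
scene 1 501 y [0.0377 0.0796] zmax [-0.0567  0.053   0.1332] u [0.0454 0.1383] n [0.0349 0.0385 0.042 ]
scene 2 512 y [0.0975 0.1396] zmax [-0.0415  0.1099  0.1425] u [0.0446 0.1364] n [0.0368 0.0435 0.0554]
```

```bash
cat >> h.py <<'E'
A=np.radians(21.39); YA=np.array([np.cos(A),np.sin(A)]); XA=np.array([YA[1],-YA[0]]); O=np.array([.6070,-.1253])
def rack(w): w=np.asarray(w); return np.stack([(w[...,:2]-O)@XA,(w[...,:2]-O)@YA,w[...,2]],-1)
def world(q): return np.r_[O+q[0]*XA+q[1]*YA,q[2]]
from scipy.spatial.transform import Rotation as R
def togo(st,target,yaw=A):
    "tool-frame shift in cm and spin deg from state to target world TCP, tool x at world yaw"
    r=R.from_quat(st["eef_rot"]).as_matrix(); d=r.T@(target-st["tool_pos"])
    return (d*100).round(2), np.degrees(np.arctan2(r[1,0],r[0,0])-yaw).round(2)
E
python3 - <<'E'
from h import *
from plant import r
for nm in("top","scene"):
    p,d,K,E=load(f"pics/{nm}0.npz"); W=cloud(d,K,E)
    q=rack(W); n=q[...,0]*np.cos(.698)+q[...,2]*np.sin(.698); sat=cv2.cvtColor(p,cv2.COLOR_RGB2HSV)[...,1]
    g=((sat<45)&(q[...,2]>.06)&(abs(q[...,0])<.12)&(abs(q[...,1])<.18)&(q[...,2]<.2)).astype(np.uint8)
    N,lab,st,_=cv2.connectedComponentsWithStats(g,connectivity=4)
    for i in range(1,N):
        if st[i,4]>60:
            y=q[lab==i][:,1]; print(nm,st[i,4],np.percentile(y,[2,98]).round(4),y.min().round(4),y.max().round(4),"mid",((np.percentile(y,2)+np.percentile(y,98))/2).round(4))
st=r.get_state()
print(togo(st,world([-.0437,-.121,.25])),togo(st,world([-.0437,-.121,.096])),world([-.0437,-.121,.096]))
E
```

```text
top 318 [0.0873 0.1353] 0.0861 0.1451 mid 0.1113
top 455 [0.0276 0.0758] 0.0267 0.0777 mid 0.0517
top 461 [-0.032   0.0153] -0.0332 0.0169 mid -0.0084
top 475 [-0.0921 -0.0448] -0.0934 -0.0431 mid -0.0684
top 348 [-0.1517 -0.1044] -0.1528 -0.1031 mid -0.128
scene 332 [-0.1494 -0.0998] -0.1511 -0.0977 mid -0.1246
scene 493 [-0.0893 -0.039 ] -0.0916 -0.0378 mid -0.0642
scene 514 [-0.0293  0.0202] -0.0322 0.0232 mid -0.0046
scene 1097 [0.0323 0.1393] 0.0265 0.1426 mid 0.0858
(array([ 40.56, -33.99,  -3.84]), np.float64(-1.4)) (array([ 40.57, -33.97,  11.56]), np.float64(-1.4)) [ 0.47839653 -0.12874051  0.096     ]
```

```bash
python3 -m creep '[{"grip":1,"tz":-3.8,"spin":-1.4},{"grip":1,"tx":2.5,"ty":-2.2},{"grip":1,"tx":2.5,"ty":-2.2},{"grip":1,"tx":2.5,"ty":-2.2},{"grip":1,"tx":2.5,"ty":-2.2},{"grip":1,"tx":2.5,"ty":-2.2},{"grip":1,"tx":2.5,"ty":-2.2},{"grip":1,"tx":2.5,"ty":-2.2}]' 15 && python3 -m creep '[{"grip":1,"tx":2.5,"ty":-2.2},{"grip":1,"tx":2.5,"ty":-2.2},{"grip":1,"tx":2.5,"ty":-2.2},{"grip":1,"tx":2.5,"ty":-2.2},{"grip":1,"tx":2.5,"ty":-2.2},{"grip":1,"tx":2.5,"ty":-2.2},{"grip":1,"tx":2.5,"ty":-2.2},{"grip":1,"tx":2.5,"ty":-2.2}]'
python3 - <<'E'
from h import *
from plant import r,optics
st=r.get_state(); print(st["clock"],rack(st["tool_pos"]),togo(st,world([-.0437,-.126,.25])))
c=optics.get_calibration("wrist");p,d=optics.snapshot("wrist")
cv2.imwrite("pics/w1.png",p[:,:,::-1]); np.savez("pics/w1.npz",p=p,d=d,E=c["extrinsics"],K=[c["fx"],c["fy"],c["cx"],c["cy"]])
E
```

```text
0.1 [ 0.28616452 -0.53483486  0.21109065] (array([ 40.06, -33.98,  -3.84]), np.float64(-1.4))$[0]: bad value
```

View pics/w1.png

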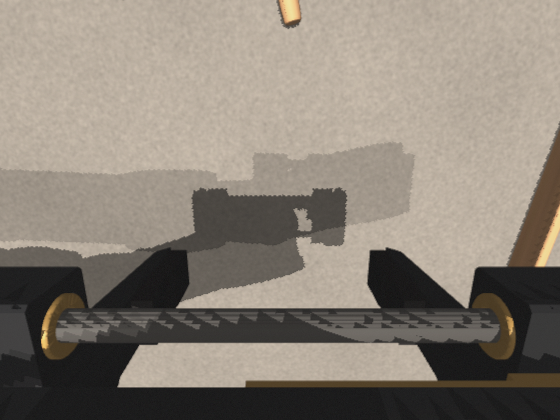

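The wrist view shows only bare bench and the open fingers at (175,280) and (385,280). The call was refused because each row needs all five keys.

```bash
python3 -m creep '[{"grip":1,"tx":0,"ty":0,"tz":-3.8,"spin":-1.4},{"grip":1,"tx":2.5,"ty":-2.1,"tz":0,"spin":0},{"grip":1,"tx":2.5,"ty":-2.1,"tz":0,"spin":0},{"grip":1,"tx":2.5,"ty":-2.1,"tz":0,"spin":0},{"grip":1,"tx":2.5,"ty":-2.1,"tz":0,"spin":0},{"grip":1,"tx":2.5,"ty":-2.1,"tz":0,"spin":0},{"grip":1,"tx":2.5,"ty":-2.1,"tz":0,"spin":0},{"grip":1,"tx":2.5,"ty":-2.1,"tz":0,"spin":0}]' 15 && python3 -m creep '[{"grip":1,"tx":2.5,"ty":-2.1,"tz":0,"spin":0},{"grip":1,"tx":2.5,"ty":-2.1,"tz":0,"spin":0},{"grip":1,"tx":2.5,"ty":-2.1,"tz":0,"spin":0},{"grip":1,"tx":2.5,"ty":-2.1,"tz":0,"spin":0},{"grip":1,"tx":2.5,"ty":-2.1,"tz":0,"spin":0},{"grip":1,"tx":2.5,"ty":-2.1,"tz":0,"spin":0},{"grip":1,"tx":2.5,"ty":-2.1,"tz":0,"spin":0},{"grip":1,"tx":2.5,"ty":-2.1,"tz":0,"spin":0}]'
cat > st.py <<'E'
from h import *
from plant import r
import sys
st=r.get_state(); print("t",st["clock"].round(2),"rack",rack(st["tool_pos"]).round(4),"F",st["contact_force"].round(1),"M",st["moment"].round(2),"open",round(st["opening"]*88,1),"ff",round(st["finger_force"],1))
if len(sys.argv)>3: print("togo",togo(st,world([float(a) for a in sys.argv[1:4]])))
E
python3 st.py -.0437 -.126 .25
```

```text
clock: 0.82
tool_pos: [0.3233, -0.3851, 0.2497]
eef_rot: [0.983, 0.185, -0.0, -0.0]
contact_force: [0.3, -0.4, -0.5]
opening: 0.998
finger_force: 0.0
clock: 1.48
tool_pos: [0.4483, -0.1558, 0.2498]
eef_rot: [0.983, 0.186, -0.0, 0.0]
contact_force: [-0.2, -0.5, 0.4]
opening: 1.003
finger_force: 0.0Traceback (most recent call last):
  File "st.py", line 4, in <module>
    st=r.get_state(); print("t",st["clock"].round(2),"rack",rack(st["tool_pos"]).round(4),"F",st["contact_force"].round(1),"M",st["moment"].round(2),"open",round(st["opening"]*88,1),"ff",round(st["finger_force"],1))
                                ^^^^^^^^^^^^^^^^^
AttributeError: 'float' object has no attribute 'round'
```

```bash
sed -i 's/st\["clock"\].round(2)/st["clock"]/' st.py
python3 -m creep '[{"grip":1,"tx":0.5,"ty":-0.5,"tz":0,"spin":0},{"grip":1,"tx":0,"ty":0,"tz":0,"spin":0},{"grip":1,"tx":0,"ty":0,"tz":0,"spin":0}]' >/dev/null
python3 st.py -.0437 -.126 .096
python3 - <<'E'
from h import *
from plant import r,optics
c=optics.get_calibration("wrist");p,d=optics.snapshot("wrist")
cv2.imwrite("pics/w2.png",p[:,:,::-1]); E=c["extrinsics"];K=[c["fx"],c["fy"],c["cx"],c["cy"]];np.savez("pics/w2.npz",p=p,d=d,E=E,K=K)
q=rack(cloud(d,K,E)); sat=cv2.cvtColor(p,cv2.COLOR_RGB2HSV)[...,1]
s=q[(sat<60)&(q[...,2]>.07)&(q[...,2]<.118)&(abs(q[...,1]+.126)<.035)&(abs(q[...,0])<.08)]
i=np.argsort(s[:,2])[-60:] if len(s) else []; print(len(s)); print(s[i].mean(0),np.percentile(s[:,1],[2,98]) if len(s) else 0)
E
```

```text
t 1.7333 rack [-0.0329 -0.1555  0.2496] F [ 0.  -0.6 -0.1] M [-0.05  0.06 -0.  ] open 88.3 ff 0.0
togo (array([ 2.97, -1.09, 15.36]), np.float64(0.01))
2089
[-0.04639657 -0.12476887  0.11192591] [-0.15046055 -0.10188924]
```

View pics/w2.png

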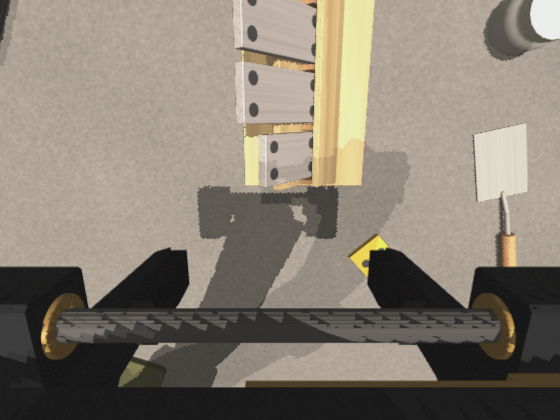

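The wrist view confirms the short plate at (287,157) is at the rack's near end, with its upper edge where I computed it. Descending to it now.

```bash
python3 -m creep '[{"grip":1,"tx":1.5,"ty":-0.5,"tz":0,"spin":0},{"grip":1,"tx":1.5,"ty":-0.6,"tz":0,"spin":0},{"grip":1,"tx":0,"ty":0,"tz":3,"spin":0},{"grip":1,"tx":0,"ty":0,"tz":3,"spin":0},{"grip":1,"tx":0,"ty":0,"tz":3,"spin":0},{"grip":1,"tx":0,"ty":0,"tz":3,"spin":0},{"grip":1,"tx":0,"ty":0,"tz":2,"spin":0},{"grip":1,"tx":0,"ty":0,"tz":1.2,"spin":0}]' 15 >/dev/null
python3 -m creep '[{"grip":1,"tx":0,"ty":0,"tz":0,"spin":0},{"grip":1,"tx":0,"ty":0,"tz":0,"spin":0}]' >/dev/null; python3 st.py -.0437 -.126 .096
python3 -m creep '[{"grip":-1,"tx":0,"ty":0,"tz":0,"spin":0},{"grip":-1,"tx":0,"ty":0,"tz":0,"spin":0},{"grip":-1,"tx":0,"ty":0,"tz":0,"spin":0},{"grip":-1,"tx":0,"ty":0,"tz":0,"spin":0},{"grip":-1,"tx":0,"ty":0,"tz":0,"spin":0},{"grip":-1,"tx":0,"ty":0,"tz":0,"spin":0},{"grip":-1,"tx":0,"ty":0,"tz":0,"spin":0},{"grip":-1,"tx":0,"ty":0,"tz":0,"spin":0}]' 15 >/dev/null;python3 st.py
```

```text
t 2.6167 rack [-0.0429 -0.1263  0.0975] F [0.1 0.1 0.7] M [ 0.02 -0.05 -0.01] open 88.2 ff 0.0
togo (array([ 0.03, -0.08,  0.15]), np.float64(-0.16))
t 3.2833 rack [-0.0442 -0.1247  0.0979] F [-0.5 -0.1 -0.2] M [ 0.04 -0.01  0.03] open 36.5 ff 0.0
```

```bash
python3 -m creep '[{"grip":-1,"tx":0,"ty":0,"tz":0,"spin":0},{"grip":-1,"tx":0,"ty":0,"tz":0,"spin":0},{"grip":-1,"tx":0,"ty":0,"tz":0,"spin":0},{"grip":-1,"tx":0,"ty":0,"tz":0,"spin":0},{"grip":-1,"tx":0,"ty":0,"tz":0,"spin":0},{"grip":-1,"tx":0,"ty":0,"tz":0,"spin":0},{"grip":-1,"tx":0,"ty":0,"tz":0,"spin":0},{"grip":-1,"tx":0,"ty":0,"tz":0,"spin":0}]' 15 >/dev/null;python3 st.py
```

```text
t 3.95 rack [-0.0442 -0.1248  0.0978] F [ 0.3 -0.3 -0.6] M [ 0.01  0.03 -0.02] open 0.5 ff 0.0
```

```bash
cat > look.py <<'E'
from h import *
from plant import optics
import sys
nm,u0,v0,u1,v1=sys.argv[1],*map(int,sys.argv[2:6])
p,d=optics.snapshot(nm); c=optics.get_calibration(nm)
np.savez(sys.argv[6]+".npz",p=p,d=d,E=c["extrinsics"],K=[c["fx"],c["fy"],c["cx"],c["cy"]])
s=min(800/(u1-u0),600/(v1-v0)); cv2.imwrite(sys.argv[6]+".png",cv2.resize(p[v0:v1,u0:u1,::-1],None,fx=s,fy=s,interpolation=2))
E
python3 look.py scene 180 130 340 250 pics/s1
```

```text
(no output)
```

View pics/s1.png

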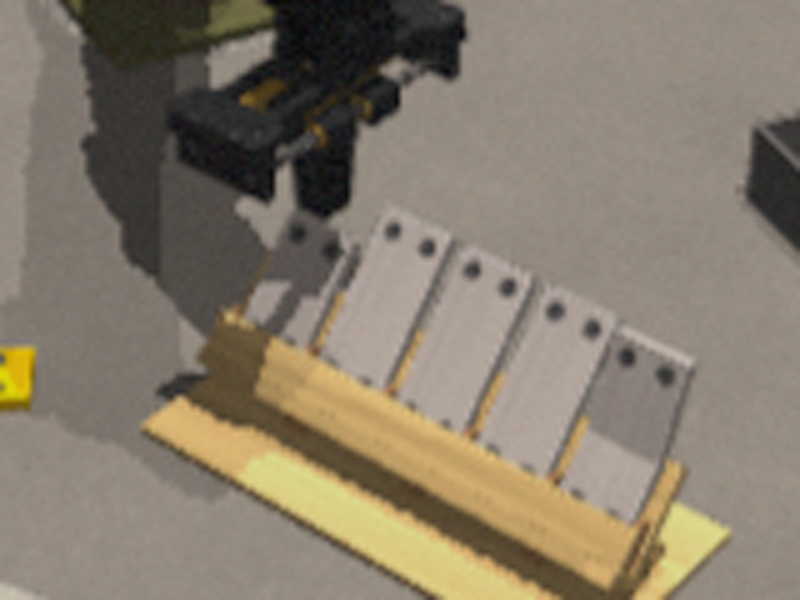

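The picture shows the shut fingertips, at about crop (325,205), just behind and above the unmoved short plate's top at (310,225). I'll check the projections of both.

Run:
```python
from h import *
from plant import r
st=r.get_state()
p,d,K,E=load("pics/s1.npz")
def pr(w): c=E[:3,:3]@w+E[:3,3]; return np.array([K[0]*c[0]/c[2]+K[2],K[1]*c[1]/c[2]+K[3],c[2]])
f=lambda uv:((uv[0]-180)*5,(uv[1]-130)*5,uv[2])
print("tcp",f(pr(st["tool_pos"])),"U",f(pr(world([-.0465,-.126,.112]))))
print(st["eef_rot"])
W=cloud(d,K,E)
for c in[(310,225),(300,260),(280,300),(325,150),(325,180),(325,195),(325,200),(325,205),(325,210),(325,215)]:
    v,u=130+c[1]//5,180+c[0]//5; print(c,rack(W[v,u]).round(4),p[v,u])
```

```text
tcp (np.float64(322.0223281858181), np.float64(241.6526857247439), np.float64(1.5513623537178538)) U (np.float64(322.6058276542899), np.float64(220.1558389871417), np.float64(1.5444915991795678))
[9.82633768e-01 1.85555586e-01 3.05991996e-05 3.83598668e-05]
(310, 225) [-0.0413 -0.1316  0.1087] [89 85 81]
(300, 260) [-0.0272 -0.1276  0.0924] [89 83 79]
(280, 300) [-0.009  -0.1282  0.0725] [99 92 88]
(325, 150) [-0.0113 -0.092   0.1969] [30 29 33]
(325, 180) [-0.0379 -0.1159  0.1509] [20 22 20]
(325, 195) [-0.0369 -0.1152  0.1409] [25 25 27]
(325, 200) [-0.0348 -0.1134  0.1392] [17 21 19]
(325, 205) [-0.0347 -0.1135  0.1356] [25 27 29]
(325, 210) [-0.0317 -0.1108  0.1349] [10 10 10]
(325, 215) [-0.0363 -0.115   0.1267] [59 56 53]
```

Run:
```python
from h import *
from plant import r
st=r.get_state(); Rm=R.from_quat(st["eef_rot"]).as_matrix()
p,d,K,E=load("pics/s1.npz"); W=cloud(d,K,E); T=(W-st["tool_pos"])@Rm
dark=p.max(2)<45
g=dark&(abs(T[...,0])<.04)&(abs(T[...,1])<.03)&(abs(T[...,2])<.1)
print("scene tool z low percentiles",np.percentile(T[g][:,2],[50,90,97,99,100]))
for z0 in np.arange(-.06,.0,.006):
    s=T[g&(abs(T[...,2]-z0)<.003)]
    if len(s): print(z0.round(3),len(s),s.min(0).round(3),s.max(0).round(3))
# wrist at w2: tool pos then
tp=world([-.0329,-.1555,.2496]); p,d,K,E=load("pics/w2.npz"); T=(cloud(d,K,E)-tp)@Rm
for v,u in[(255,180),(260,175),(270,165),(252,378),(262,385),(280,170),(285,400)]: print(v,u,d[v,u],T[v,u].round(4))
c=-E[:3,:3].T@E[:3,3]; print("cam in tool",(c-tp)@Rm)
```

```text
scene tool z low percentiles [-0.05522388 -0.03611167 -0.00762366 -0.00500044 -0.00335774]
-0.06 16 [-0.005 -0.009 -0.063] [ 0.014  0.021 -0.057]
-0.054 16 [-0.    -0.01  -0.057] [ 0.014  0.018 -0.053]
-0.048 20 [-0.001 -0.01  -0.051] [ 0.014  0.019 -0.046]
-0.042 14 [-0.002 -0.008 -0.045] [ 0.012  0.017 -0.04 ]
-0.036 13 [-0.003 -0.01  -0.039] [ 0.014  0.018 -0.034]
-0.03 4 [ 0.006 -0.009 -0.032] [ 0.009  0.002 -0.03 ]
-0.006 6 [-0.016  0.006 -0.008] [ 0.013  0.012 -0.003]
255 180 0.15090784 [ 0.0086 -0.0459 -0.0331]
260 175 0.14553203 [ 0.0087 -0.0465 -0.0387]
270 165 0.13617721 [ 0.0087 -0.0478 -0.0485]
252 378 0.15529169 [ 0.0083  0.0467 -0.0287]
262 385 0.14414373 [ 0.0085  0.0464 -0.0403]
280 170 0.1377914 [ 0.0039 -0.0462 -0.0482]
285 400 0.12447472 [ 0.0086  0.0457 -0.0607]
cam in tool [ 0.07066812 -0.00087534 -0.1723053 ]
```

Run:
```python
from h import *
from plant import r
st=r.get_state(); Rm=R.from_quat(st["eef_rot"]).as_matrix()
p,d,K,E=load("pics/s1.npz"); W=cloud(d,K,E); T=(W-st["tool_pos"])@Rm
g=(p.max(2)<60)&(abs(T[...,0])<.1)&(abs(T[...,1])<.12)&(abs(T[...,2])<.2)
for z0 in np.arange(-.13,.0,.008):
    s=T[g&(abs(T[...,2]-z0)<.004)]
    if len(s): print(z0.round(3),len(s),s.min(0).round(3),s.max(0).round(3))
```

```text
-0.13 363 [-0.035 -0.091 -0.134] [ 0.039  0.099 -0.126]
-0.122 103 [-0.033 -0.086 -0.126] [ 0.038  0.1   -0.118]
-0.114 134 [-0.034 -0.084 -0.118] [ 0.036  0.094 -0.11 ]
-0.106 117 [-0.032 -0.084 -0.11 ] [ 0.038  0.091 -0.102]
-0.098 89 [-0.033 -0.085 -0.102] [ 0.037  0.09  -0.094]
-0.09 12 [-0.033 -0.078 -0.094] [ 0.026  0.087 -0.087]
-0.082 2 [ 0.013  0.02  -0.085] [ 0.013  0.024 -0.08 ]
-0.074 12 [ 0.001 -0.01  -0.078] [ 0.014  0.022 -0.07 ]
-0.066 24 [-0.009 -0.015 -0.07 ] [ 0.015  0.021 -0.062]
-0.058 26 [-0.005 -0.01  -0.061] [ 0.014  0.021 -0.054]
-0.05 25 [-0.008 -0.01  -0.054] [ 0.014  0.019 -0.046]
-0.042 21 [-0.009 -0.008 -0.046] [ 0.012  0.018 -0.038]
-0.034 15 [-0.001 -0.01  -0.038] [ 0.014  0.018 -0.03 ]
-0.026 3 [ 0.007 -0.009 -0.03 ] [ 0.01   0.008 -0.029]
-0.01 6 [-0.017  0.004 -0.008] [ 0.014  0.012 -0.006]
-0.002 7 [-0.019  0.006 -0.006] [ 0.013  0.012 -0.001]
```

The fingers' real tips sit about 28 mm short of the reported TCP: both the body and the tips measure 28 mm high in the wrist and scene views. I'll go 28 mm lower than the reported value.

```bash
python3 -m creep '[{"grip":1,"tx":0,"ty":0,"tz":-1,"spin":0},{"grip":1,"tx":0,"ty":0,"tz":0,"spin":0},{"grip":1,"tx":0,"ty":0,"tz":0,"spin":0},{"grip":1,"tx":0,"ty":0,"tz":0,"spin":0},{"grip":1,"tx":0,"ty":0,"tz":0,"spin":0},{"grip":1,"tx":0,"ty":0,"tz":0,"spin":0},{"grip":1,"tx":0,"ty":0,"tz":0,"spin":0},{"grip":1,"tx":0,"ty":0,"tz":0,"spin":0}]' 15 >/dev/null
python3 -m creep '[{"grip":1,"tx":0,"ty":0,"tz":1,"spin":0},{"grip":1,"tx":0,"ty":-0.1,"tz":1,"spin":0},{"grip":1,"tx":-0.1,"ty":0,"tz":1,"spin":0},{"grip":1,"tx":0,"ty":0,"tz":0.8,"spin":0},{"grip":1,"tx":0,"ty":0,"tz":0,"spin":0}]' >/dev/null; python3 st.py -.0445 -.126 .069
python3 -m creep '[{"grip":-1,"tx":0,"ty":0,"tz":0,"spin":0},{"grip":-1,"tx":0,"ty":0,"tz":0,"spin":0},{"grip":-1,"tx":0,"ty":0,"tz":0,"spin":0},{"grip":-1,"tx":0,"ty":0,"tz":0,"spin":0},{"grip":-1,"tx":0,"ty":0,"tz":0,"spin":0},{"grip":-1,"tx":0,"ty":0,"tz":0,"spin":0},{"grip":-1,"tx":0,"ty":0,"tz":0,"spin":0},{"grip":-1,"tx":0,"ty":0,"tz":0,"spin":0}]' 15 >/dev/null
python3 -m creep '[{"grip":-1,"tx":0,"ty":0,"tz":0,"spin":0},{"grip":-1,"tx":0,"ty":0,"tz":0,"spin":0},{"grip":-1,"tx":0,"ty":0,"tz":0,"spin":0},{"grip":-1,"tx":0,"ty":0,"tz":0,"spin":0},{"grip":-1,"tx":0,"ty":0,"tz":0,"spin":0},{"grip":-1,"tx":0,"ty":0,"tz":0,"spin":0}]' >/dev/null;python3 st.py
```

```text
t 5.0833 rack [-0.0457 -0.1265  0.0685] F [ 0.3 -0.4 -0.2] M [-0.05 -0.02  0.02] open 85.0 ff 0.0
togo (array([ 0.05,  0.12, -0.05]), np.float64(0.0))
t 6.25 rack [-0.0429 -0.1256  0.0702] F [ 1.2 -5.9  2.5] M [-1.29 -0.32 -0.01] open 18.7 ff 13.0
```

Gripped at 18.7 mm with 13 N. Now drawing it out along the slot.

```bash
python3 -m creep '[{"grip":-1,"tx":0,"ty":-0.32,"tz":-0.38,"spin":0},{"grip":-1,"tx":0,"ty":-0.32,"tz":-0.38,"spin":0},{"grip":-1,"tx":0,"ty":-0.32,"tz":-0.38,"spin":0},{"grip":-1,"tx":0,"ty":0,"tz":0,"spin":0}]' 20;python3 st.py; python3 -m creep '[{"grip":-1,"tx":0,"ty":-0.32,"tz":-0.38,"spin":0},{"grip":-1,"tx":0,"ty":-0.32,"tz":-0.38,"spin":0},{"grip":-1,"tx":0,"ty":-0.32,"tz":-0.38,"spin":0},{"grip":-1,"tx":0,"ty":0,"tz":0,"spin":0}]' >/dev/null;python3 st.py;  python3 look.py scene 180 130 340 250 pics/s2
```

```text
clock: 6.58
tool_pos: [0.4713, -0.1218, 0.0821]
eef_rot: [0.983, 0.185, 0.001, 0.001]
contact_force: [1.0, -3.6, 5.0]
opening: 0.204
finger_force: 19.5
t 6.5833 rack [-0.0528 -0.1251  0.0821] F [ 1.  -3.6  5. ] M [-1.05 -0.29 -0.06] open 18.0 ff 19.5
t 6.9167 rack [-0.0631 -0.1252  0.0934] F [ 0.2 -2.7  4.7] M [-0.89 -0.27  0.04] open 17.9 ff 20.2
```

View pics/s2.png

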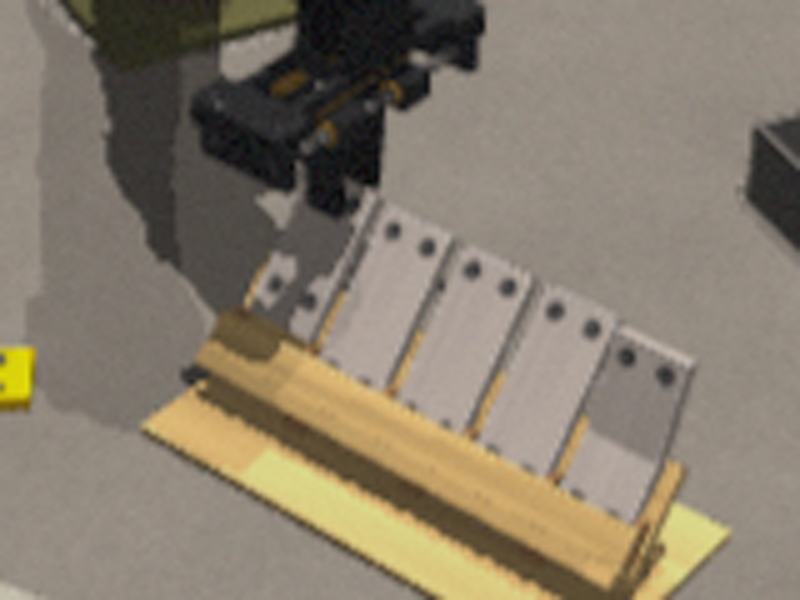

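The plate is following the gripper: its lower holes have appeared at (275,283) and (308,300). I'll draw a little further, then go straight up.

```bash
python3 -m creep '[{"grip":-1,"tx":0,"ty":-0.32,"tz":-0.38,"spin":0},{"grip":-1,"tx":0,"ty":-0.1,"tz":-0.5,"spin":0},{"grip":-1,"tx":0,"ty":0,"tz":-0.8,"spin":0},{"grip":-1,"tx":0,"ty":0,"tz":-0.8,"spin":0},{"grip":-1,"tx":0,"ty":0,"tz":0,"spin":0}]' >/dev/null;python3 st.py; python3 -m creep '[{"grip":-1,"tx":0,"ty":0,"tz":-1,"spin":0},{"grip":-1,"tx":0,"ty":0,"tz":-1,"spin":0},{"grip":-1,"tx":0,"ty":0,"tz":-1.5,"spin":0},{"grip":-1,"tx":0,"ty":0,"tz":-1.5,"spin":0},{"grip":-1,"tx":0,"ty":0,"tz":-1.5,"spin":0},{"grip":-1,"tx":0,"ty":0,"tz":-1.5,"spin":0},{"grip":-1,"tx":0,"ty":0,"tz":0,"spin":0}]' >/dev/null;python3 st.py;  python3 look.py scene 160 80 340 215 pics/s3
```

```text
t 7.3833 rack [-0.0689 -0.1254  0.1187] F [-0.3 -0.4  0.7] M [-0.33 -0.04 -0.  ] open 15.0 ff 18.2
t 7.9667 rack [-0.069  -0.1247  0.1993] F [ 0.2 -0.3 -1.8] M [ 0.   -0.08 -0.01] open 10.1 ff 20.0
```

View pics/s3.png

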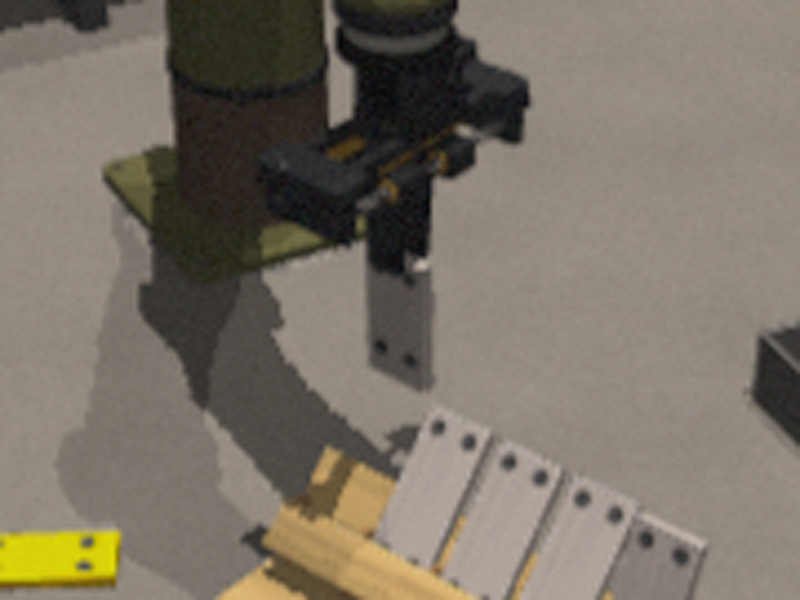

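The short plate hangs upright and flat in the pads (10.1 mm), at crop (400,330). Next I plan the move to the bin.

```bash
cat >> h.py <<'E'
BA=np.radians(-4.1)
def binw(x,y,z): return np.array([.5255+x*np.cos(BA)-y*np.sin(BA),.3008+x*np.sin(BA)+y*np.cos(BA),z])
E
cat > tb.py <<'E'
from h import *
from plant import r
import sys
st=r.get_state(); print(st["tool_pos"].round(4),togo(st,binw(*map(float,sys.argv[1:4])),BA), "open",round(st["opening"]*88,1),"ff",round(st["finger_force"],1),"F",st["contact_force"].round(1),"t",st["clock"])
E
python3 tb.py 0 .045 .2
```

```text
[ 0.4652 -0.1066  0.1981] (array([ 22.45, -39.77,  -0.16]), np.float64(25.54)) open 10.0 ff 20.0 F [-0.1 -0.1 -1.8] t 8.0167
```

```bash
python3 -m creep '[{"grip":-1,"tx":0,"ty":0,"tz":-2,"spin":0},{"grip":-1,"tx":1.4,"ty":-2.5,"tz":0,"spin":0},{"grip":-1,"tx":1.4,"ty":-2.5,"tz":0,"spin":0},{"grip":-1,"tx":1.4,"ty":-2.5,"tz":0,"spin":0},{"grip":-1,"tx":1.4,"ty":-2.5,"tz":0,"spin":0},{"grip":-1,"tx":1.4,"ty":-2.5,"tz":0,"spin":0},{"grip":-1,"tx":1.4,"ty":-2.5,"tz":0,"spin":0},{"grip":-1,"tx":1.4,"ty":-2.5,"tz":0,"spin":0}]' >/dev/null && python3 -m creep '[{"grip":-1,"tx":1.4,"ty":-2.5,"tz":0,"spin":0},{"grip":-1,"tx":1.4,"ty":-2.5,"tz":0,"spin":0},{"grip":-1,"tx":1.4,"ty":-2.5,"tz":0,"spin":0},{"grip":-1,"tx":1.4,"ty":-2.5,"tz":0,"spin":0},{"grip":-1,"tx":1.4,"ty":-2.5,"tz":0,"spin":0},{"grip":-1,"tx":1.4,"ty":-2.5,"tz":0,"spin":0},{"grip":-1,"tx":1.4,"ty":-2.5,"tz":0,"spin":0},{"grip":-1,"tx":1.4,"ty":-2.5,"tz":0,"spin":0}]' >/dev/null && python3 -m creep '[{"grip":-1,"tx":0.7,"ty":-1.2,"tz":0,"spin":0},{"grip":-1,"tx":0,"ty":0,"tz":0,"spin":5.1},{"grip":-1,"tx":0,"ty":0,"tz":0,"spin":5.1},{"grip":-1,"tx":0,"ty":0,"tz":0,"spin":5.1},{"grip":-1,"tx":0,"ty":0,"tz":0,"spin":5.1},{"grip":-1,"tx":0,"ty":0,"tz":0,"spin":5.1},{"grip":-1,"tx":0,"ty":0,"tz":0,"spin":0}]' >/dev/null; python3 tb.py 0 .045 .06
```

```text
[0.5244 0.3319 0.2154] (array([ 0.38, -1.44, 15.53]), np.float64(-0.1)) open 9.1 ff 20.0 F [-0.6  0.6 -0.8] t 9.9333
```

```bash
python3 -m creep '[{"grip":-1,"tx":0.4,"ty":-1.4,"tz":0,"spin":0},{"grip":-1,"tx":0,"ty":0,"tz":2.5,"spin":0},{"grip":-1,"tx":0,"ty":0,"tz":2.5,"spin":0},{"grip":-1,"tx":0,"ty":0,"tz":2.5,"spin":0},{"grip":-1,"tx":0,"ty":0,"tz":2.5,"spin":0},{"grip":-1,"tx":0,"ty":0,"tz":2,"spin":0},{"grip":-1,"tx":0,"ty":0,"tz":1,"spin":0},{"grip":-1,"tx":0,"ty":0,"tz":0,"spin":0}]' >/dev/null; python3 tb.py 0 .045 .06
python3 -m creep '[{"grip":-1,"tx":0,"ty":0,"tz":0.3,"spin":0},{"grip":-1,"tx":0,"ty":0,"tz":0.3,"spin":0},{"grip":-1,"tx":0,"ty":0,"tz":0,"spin":0}]' >/dev/null; python3 tb.py 0 .045 .06
python3 -m creep '[{"grip":-1,"tx":0,"ty":0,"tz":0.3,"spin":0},{"grip":-1,"tx":0,"ty":0,"tz":0.3,"spin":0},{"grip":-1,"tx":0,"ty":0,"tz":0,"spin":0}]' >/dev/null; python3 tb.py 0 .045 .06
```

```text
[0.5284 0.3446 0.0841] (array([ 0.03, -0.12,  2.41]), np.float64(0.1)) open 9.8 ff 20.0 F [-0.3  0.2 -1.1] t 10.6
[0.5313 0.3462 0.082 ] (array([-0.25,  0.07,  2.2 ]), np.float64(0.01)) open 9.6 ff 20.0 F [ 1.   0.2 -1.4] t 10.85
[0.5307 0.3458 0.0753] (array([-0.2 ,  0.02,  1.53]), np.float64(-0.01)) open 9.8 ff 20.0 F [ 0.3  0.5 -0.9] t 11.1
```

```bash
for i in 1 2 3; do :; done
python3 -m creep '[{"grip":-1,"tx":0,"ty":0,"tz":0.3,"spin":0},{"grip":-1,"tx":0,"ty":0,"tz":0.3,"spin":0},{"grip":-1,"tx":0,"ty":0,"tz":0,"spin":0}]' >/dev/null; python3 tb.py 0 .045 .06
python3 -m creep '[{"grip":-1,"tx":0,"ty":0,"tz":0.2,"spin":0},{"grip":-1,"tx":0,"ty":0,"tz":0.2,"spin":0},{"grip":-1,"tx":0,"ty":0,"tz":0,"spin":0}]' >/dev/null; python3 tb.py 0 .045 .06
python3 -m creep '[{"grip":-1,"tx":0,"ty":0,"tz":0.2,"spin":0},{"grip":-1,"tx":0,"ty":0,"tz":0.2,"spin":0},{"grip":-1,"tx":0,"ty":0,"tz":0,"spin":0}]' >/dev/null; python3 tb.py 0 .045 .06
```

```text
[0.5308 0.3458 0.069 ] (array([-0.21,  0.03,  0.9 ]), np.float64(-0.01)) open 10.0 ff 20.0 F [-1.1 -0.1 -0.7] t 11.35
[0.5317 0.3482 0.0686] (array([-0.29,  0.28,  0.86]), np.float64(0.03)) open 9.3 ff 20.1 F [-3.2 -0.4 19.2] t 11.6
[0.5333 0.3496 0.0669] (array([-0.43,  0.43,  0.68]), np.float64(0.03)) open 9.5 ff 20.2 F [-4.9 -1.  28.9] t 11.85
```

Contact shows clearly at 29 N. I'll ease off, release and rise.

```bash
python3 -m creep '[{"grip":-1,"tx":0,"ty":0,"tz":-0.3,"spin":0},{"grip":-1,"tx":0,"ty":0,"tz":0,"spin":0},{"grip":-1,"tx":0,"ty":0,"tz":0,"spin":0}]' >/dev/null; python3 tb.py 0 .045 .06
python3 -m creep '[{"grip":1,"tx":0,"ty":0,"tz":0,"spin":0},{"grip":1,"tx":0,"ty":0,"tz":0,"spin":0},{"grip":1,"tx":0,"ty":0,"tz":0,"spin":0},{"grip":1,"tx":0,"ty":0,"tz":0,"spin":0},{"grip":1,"tx":0,"ty":0,"tz":0,"spin":0},{"grip":1,"tx":0,"ty":0,"tz":0,"spin":0},{"grip":1,"tx":0,"ty":0,"tz":-1,"spin":0},{"grip":1,"tx":0,"ty":0,"tz":-2,"spin":0}]' >/dev/null
python3 -m creep '[{"grip":1,"tx":0,"ty":0,"tz":-3,"spin":0},{"grip":1,"tx":0,"ty":0,"tz":-3,"spin":0},{"grip":1,"tx":0,"ty":0,"tz":-3,"spin":0},{"grip":1,"tx":0,"ty":0,"tz":-3,"spin":0},{"grip":1,"tx":0,"ty":0,"tz":0,"spin":0}]' >/dev/null
python3 tb.py 0 .045 .06;python3 look.py wrist 0 0 560 420 pics/w3; python3 st.py -.044 .1135 .25
```

```text
[0.5319 0.3476 0.067 ] (array([-0.31,  0.22,  0.7 ]), np.float64(0.0)) open 9.5 ff 20.0 F [-2.6 -1.4 15.8] t 12.1
[0.5343 0.3481 0.2216] (array([-0.7 ,  0.41, 16.15]), np.float64(-0.05)) open 88.3 ff 0.0 F [0.4 0.6 0.4] t 13.1833
t 13.2333 rack [-0.467   0.1034  0.2187] F [-0.  -0.1 -0.7] M [ 0.06  0.07 -0.05] open 88.2 ff 0.0
togo (array([19.16, 37.72, -3.2 ]), np.float64(-25.52))
```

View pics/w3.png

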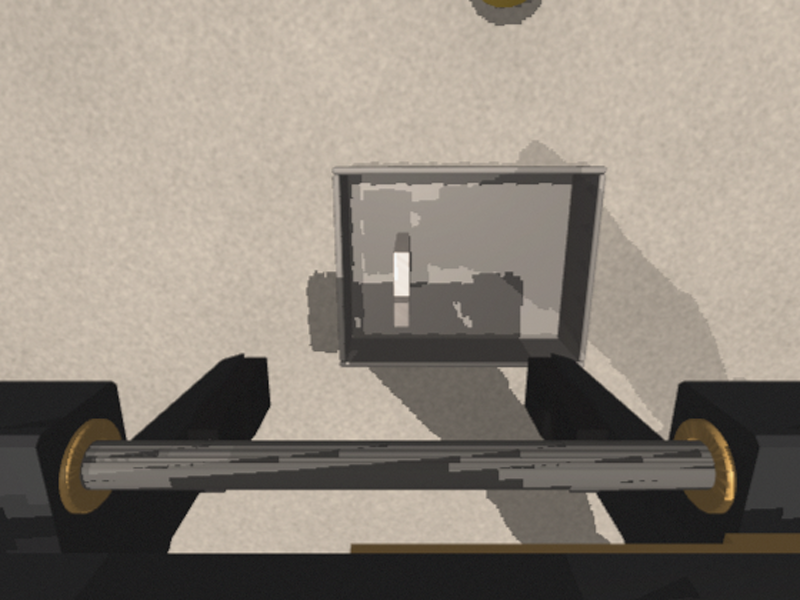

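The wrist view shows the short plate standing upright in the bin at (400,275), released. Going back for the bent plate.

```bash
python3 -m creep '[{"grip":1,"tx":0,"ty":0,"tz":-3.2,"spin":0},{"grip":1,"tx":1.3,"ty":2.6,"tz":0,"spin":0},{"grip":1,"tx":1.3,"ty":2.6,"tz":0,"spin":0},{"grip":1,"tx":1.3,"ty":2.6,"tz":0,"spin":0},{"grip":1,"tx":1.3,"ty":2.6,"tz":0,"spin":0},{"grip":1,"tx":1.3,"ty":2.6,"tz":0,"spin":0},{"grip":1,"tx":1.3,"ty":2.6,"tz":0,"spin":0},{"grip":1,"tx":1.3,"ty":2.6,"tz":0,"spin":0}]' >/dev/null && python3 -m creep '[{"grip":1,"tx":1.3,"ty":2.6,"tz":0,"spin":0},{"grip":1,"tx":1.3,"ty":2.6,"tz":0,"spin":0},{"grip":1,"tx":1.3,"ty":2.6,"tz":0,"spin":0},{"grip":1,"tx":1.3,"ty":2.6,"tz":0,"spin":0},{"grip":1,"tx":1.3,"ty":2.6,"tz":0,"spin":0},{"grip":1,"tx":1.3,"ty":2.6,"tz":0,"spin":0},{"grip":1,"tx":1.3,"ty":2.6,"tz":0,"spin":0},{"grip":1,"tx":0,"ty":0,"tz":0,"spin":0}]' >/dev/null && python3 -m creep '[{"grip":1,"tx":0,"ty":0,"tz":0,"spin":-6.4},{"grip":1,"tx":0,"ty":0,"tz":0,"spin":-6.4},{"grip":1,"tx":0,"ty":0,"tz":0,"spin":-6.4},{"grip":1,"tx":0,"ty":0,"tz":0,"spin":-6.4},{"grip":1,"tx":0,"ty":0,"tz":0,"spin":0}]' >/dev/null; python3 st.py -.047 .1135 .094
```

```text
t 14.9833 rack [-0.0599  0.1077  0.2454] F [-0.8 -0.5 -0.4] M [ 0.02 -0.01 -0.01] open 88.1 ff 0.0
togo (array([ 0.6 ,  1.31, 15.14]), np.float64(0.26))
```

```bash
python3 -m creep '[{"grip":1,"tx":0.6,"ty":1.3,"tz":0,"spin":0},{"grip":1,"tx":0,"ty":0,"tz":3,"spin":0},{"grip":1,"tx":0,"ty":0,"tz":3,"spin":0},{"grip":1,"tx":0,"ty":0,"tz":3,"spin":0},{"grip":1,"tx":0,"ty":0,"tz":3,"spin":0},{"grip":1,"tx":0,"ty":0,"tz":2,"spin":0},{"grip":1,"tx":0,"ty":0,"tz":1,"spin":0},{"grip":1,"tx":0,"ty":0,"tz":0,"spin":0}]' >/dev/null; python3 st.py -.047 .1135 .094
python3 -m creep '[{"grip":-1,"tx":0,"ty":0,"tz":0,"spin":0},{"grip":-1,"tx":0,"ty":0,"tz":0,"spin":0},{"grip":-1,"tx":0,"ty":0,"tz":0,"spin":0},{"grip":-1,"tx":0,"ty":0,"tz":0,"spin":0},{"grip":-1,"tx":0,"ty":0,"tz":0,"spin":0},{"grip":-1,"tx":0,"ty":0,"tz":0,"spin":0},{"grip":-1,"tx":0,"ty":0,"tz":0,"spin":0},{"grip":-1,"tx":0,"ty":0,"tz":0,"spin":0}]' 15 >/dev/null
python3 -m creep '[{"grip":-1,"tx":0,"ty":0,"tz":0,"spin":0},{"grip":-1,"tx":0,"ty":0,"tz":0,"spin":0},{"grip":-1,"tx":0,"ty":0,"tz":0,"spin":0},{"grip":-1,"tx":0,"ty":0,"tz":0,"spin":0},{"grip":-1,"tx":0,"ty":0,"tz":0,"spin":0},{"grip":-1,"tx":0,"ty":0,"tz":0,"spin":0},{"grip":-1,"tx":0,"ty":0,"tz":0,"spin":0}]' 20 >/dev/null;python3 st.py
```

```text
t 15.65 rack [-0.0475  0.1123  0.0934] F [-0.4  0.4 -1. ] M [-0.03 -0.01 -0.05] open 87.9 ff 0.0
togo (array([ 0.12,  0.05, -0.06]), np.float64(-0.0))
t 16.9 rack [-0.0454  0.1144  0.0967] F [ 1.1 -2.9  0.5] M [-0.75 -0.28 -0.01] open 15.4 ff 18.0
```

```bash
python3 -m creep '[{"grip":-1,"tx":0,"ty":-0.32,"tz":-0.38,"spin":0},{"grip":-1,"tx":0,"ty":-0.32,"tz":-0.38,"spin":0},{"grip":-1,"tx":0,"ty":-0.32,"tz":-0.38,"spin":0},{"grip":-1,"tx":0,"ty":-0.32,"tz":-0.38,"spin":0},{"grip":-1,"tx":0,"ty":0,"tz":0,"spin":0}]' >/dev/null;python3 st.py; python3 -m creep '[{"grip":-1,"tx":0,"ty":-0.32,"tz":-0.38,"spin":0},{"grip":-1,"tx":0,"ty":-0.32,"tz":-0.38,"spin":0},{"grip":-1,"tx":0,"ty":-0.32,"tz":-0.38,"spin":0},{"grip":-1,"tx":0,"ty":-0.1,"tz":-0.5,"spin":0},{"grip":-1,"tx":0,"ty":0,"tz":-0.8,"spin":0},{"grip":-1,"tx":0,"ty":0,"tz":-0.8,"spin":0},{"grip":-1,"tx":0,"ty":0,"tz":0,"spin":0}]' >/dev/null;python3 st.py; python3 -m creep '[{"grip":-1,"tx":0,"ty":0,"tz":-1,"spin":0},{"grip":-1,"tx":0,"ty":0,"tz":-1,"spin":0},{"grip":-1,"tx":0,"ty":0,"tz":-1.5,"spin":0},{"grip":-1,"tx":0,"ty":0,"tz":-1.5,"spin":0},{"grip":-1,"tx":0,"ty":0,"tz":-2,"spin":0},{"grip":-1,"tx":0,"ty":0,"tz":-2,"spin":0},{"grip":-1,"tx":0,"ty":0,"tz":-2,"spin":0},{"grip":-1,"tx":0,"ty":0,"tz":0,"spin":0}]' >/dev/null;python3 st.py; python3 tb.py 0 -.035 .24
```

```text
t 17.3167 rack [-0.0606  0.115   0.1129] F [-0.5 -2.3  3.4] M [-0.6   0.03 -0.1 ] open 15.5 ff 19.1
t 17.9 rack [-0.0702  0.1157  0.1463] F [ 0.5 -1.8  0.8] M [-0.37 -0.05 -0.  ] open 13.2 ff 18.6
t 18.5667 rack [-0.0703  0.1173  0.2592] F [ 0.3 -0.4 -1. ] M [ 0.01 -0.02  0.05] open 9.7 ff 20.0
[ 0.6906 -0.0171  0.2592] (array([ -5.23, -32.47,   1.84]), np.float64(25.61)) open 9.7 ff 20.0 F [ 0.3 -0.4 -1. ] t 18.5667
```

```bash
python3 -m creep '[{"grip":-1,"tx":-0.4,"ty":-2.7,"tz":0,"spin":0},{"grip":-1,"tx":-0.4,"ty":-2.7,"tz":0,"spin":0},{"grip":-1,"tx":-0.4,"ty":-2.7,"tz":0,"spin":0},{"grip":-1,"tx":-0.4,"ty":-2.7,"tz":0,"spin":0},{"grip":-1,"tx":-0.4,"ty":-2.7,"tz":0,"spin":0},{"grip":-1,"tx":-0.4,"ty":-2.7,"tz":0,"spin":0},{"grip":-1,"tx":-0.4,"ty":-2.7,"tz":0,"spin":0},{"grip":-1,"tx":-0.4,"ty":-2.7,"tz":0,"spin":0}]' >/dev/null && python3 -m creep '[{"grip":-1,"tx":-0.5,"ty":-2.7,"tz":0,"spin":0},{"grip":-1,"tx":-0.5,"ty":-2.7,"tz":0,"spin":0},{"grip":-1,"tx":-0.5,"ty":-2.7,"tz":0,"spin":0},{"grip":-1,"tx":-0.5,"ty":-2.7,"tz":0,"spin":0},{"grip":-1,"tx":0,"ty":0,"tz":0,"spin":5.1},{"grip":-1,"tx":0,"ty":0,"tz":0,"spin":5.1},{"grip":-1,"tx":0,"ty":0,"tz":0,"spin":5.1},{"grip":-1,"tx":0,"ty":0,"tz":0,"spin":5.1}]' >/dev/null;  python3 -m creep '[{"grip":-1,"tx":0,"ty":0,"tz":0,"spin":5.1},{"grip":-1,"tx":0,"ty":0,"tz":0,"spin":0},{"grip":-1,"tx":0,"ty":0,"tz":0,"spin":0}]' >/dev/null; python3 tb.py 0 -.035 .081; python3 look.py scene 290 60 430 200 pics/s4
```

```text
[0.5202 0.2643 0.2534] (array([ 0.29, -0.18, 17.24]), np.float64(0.26)) open 9.6 ff 20.0 F [-1.   0.9 -1.2] t 20.15
```

View pics/s4.png

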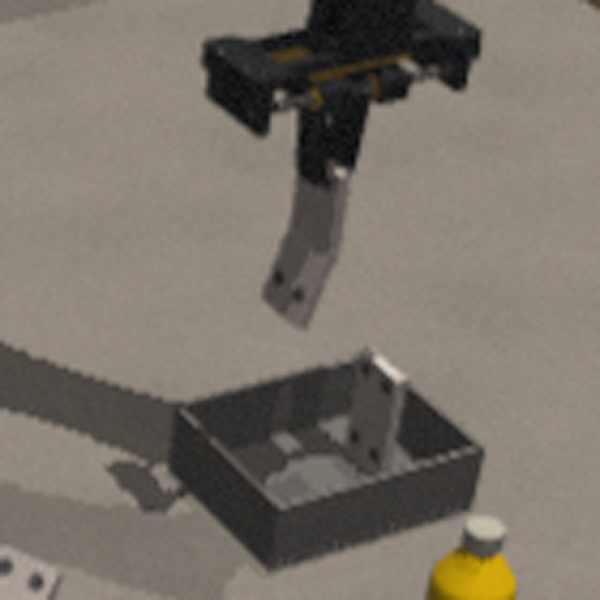

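The bent plate is held over the bin at (305,250) with its foot toward the near wall, and the short plate stands at (378,410). I'll lower it now.

```bash
python3 -m creep '[{"grip":-1,"tx":0.2,"ty":0,"tz":2.5,"spin":0},{"grip":-1,"tx":0,"ty":0,"tz":2.5,"spin":0},{"grip":-1,"tx":0,"ty":0,"tz":2.5,"spin":0},{"grip":-1,"tx":0,"ty":0,"tz":2.5,"spin":0},{"grip":-1,"tx":0,"ty":0,"tz":2.5,"spin":0},{"grip":-1,"tx":0,"ty":0,"tz":1.5,"spin":0},{"grip":-1,"tx":0,"ty":0,"tz":0.5,"spin":0},{"grip":-1,"tx":0,"ty":0,"tz":0,"spin":0}]' >/dev/null; python3 tb.py 0 -.035 .081
python3 -m creep '[{"grip":-1,"tx":0,"ty":0,"tz":0.3,"spin":0},{"grip":-1,"tx":0,"ty":0,"tz":0.3,"spin":0},{"grip":-1,"tx":0,"ty":0,"tz":0,"spin":0}]' >/dev/null; python3 tb.py 0 -.035 .081
python3 -m creep '[{"grip":-1,"tx":0,"ty":0,"tz":0.3,"spin":0},{"grip":-1,"tx":0,"ty":0,"tz":0.2,"spin":0},{"grip":-1,"tx":0,"ty":0,"tz":0,"spin":0}]' >/dev/null; python3 tb.py 0 -.035 .081
```

```text
[0.522  0.2636 0.1077] (array([ 0.09, -0.24,  2.67]), np.float64(0.15)) open 9.9 ff 20.0 F [ 0.2 -0.8 -0.5] t 20.8667
[0.5234 0.2641 0.1035] (array([-0.05, -0.17,  2.25]), np.float64(0.1)) open 9.9 ff 20.0 F [-0.6 -1.1 -1.5] t 21.1167
[0.5228 0.2639 0.0979] (array([ 0.  , -0.2 ,  1.69]), np.float64(0.09)) open 9.8 ff 20.0 F [ 0.5 -0.9 -1. ] t 21.3667
```

```bash
python3 -m creep '[{"grip":-1,"tx":0,"ty":0,"tz":0.2,"spin":0},{"grip":-1,"tx":0,"ty":0,"tz":0.2,"spin":0},{"grip":-1,"tx":0,"ty":0,"tz":0,"spin":0}]' >/dev/null; python3 tb.py 0 -.035 .081
python3 -m creep '[{"grip":-1,"tx":0,"ty":0,"tz":0.2,"spin":0},{"grip":-1,"tx":0,"ty":0,"tz":0.2,"spin":0},{"grip":-1,"tx":0,"ty":0,"tz":0,"spin":0}]' >/dev/null; python3 tb.py 0 -.035 .081
```

```text
[0.5227 0.2638 0.0936] (array([ 0.02, -0.21,  1.26]), np.float64(0.09)) open 9.7 ff 20.0 F [-1.1 -0.8 -1.8] t 21.6167
[0.5227 0.2638 0.0896] (array([ 0.02, -0.21,  0.86]), np.float64(0.09)) open 9.8 ff 20.0 F [-0.4 -1.3  0.2] t 21.8667
```

```bash
python3 -m creep '[{"grip":-1,"tx":0,"ty":0,"tz":0.2,"spin":0},{"grip":-1,"tx":0,"ty":0,"tz":0.1,"spin":0},{"grip":-1,"tx":0,"ty":0,"tz":0,"spin":0},{"grip":-1,"tx":0,"ty":0,"tz":0,"spin":0}]' >/dev/null; python3 tb.py 0 -.035 .081
```

```text
[0.5235 0.2643 0.0877] (array([-0.06, -0.15,  0.67]), np.float64(0.09)) open 10.0 ff 20.0 F [-0.7  0.2  4.5] t 22.2
```

```bash
python3 -m creep '[{"grip":-1,"tx":0,"ty":0,"tz":0.1,"spin":0},{"grip":-1,"tx":0,"ty":0,"tz":0,"spin":0},{"grip":-1,"tx":0,"ty":0,"tz":0,"spin":0},{"grip":-1,"tx":0,"ty":0,"tz":0,"spin":0}]' >/dev/null; python3 tb.py 0 -.035 .081
python3 -m creep '[{"grip":-0.2,"tx":0,"ty":0,"tz":0,"spin":0},{"grip":-0.2,"tx":0,"ty":0,"tz":0,"spin":0},{"grip":-0.2,"tx":0,"ty":0,"tz":0,"spin":0},{"grip":-0.2,"tx":0,"ty":0,"tz":0,"spin":0},{"grip":-0.2,"tx":0,"ty":0,"tz":0,"spin":0},{"grip":-0.2,"tx":0,"ty":0,"tz":-1,"spin":0},{"grip":-0.2,"tx":0,"ty":0,"tz":-2,"spin":0},{"grip":-0.2,"tx":0,"ty":0,"tz":-3,"spin":0}]' >/dev/null
python3 -m creep '[{"grip":-0.2,"tx":0,"ty":0,"tz":-3,"spin":0},{"grip":-0.2,"tx":0,"ty":0,"tz":-3,"spin":0},{"grip":-0.2,"tx":0,"ty":0,"tz":-2,"spin":0},{"grip":-0.2,"tx":0,"ty":0,"tz":0,"spin":0},{"grip":-0.2,"tx":0,"ty":0,"tz":0,"spin":0}]' >/dev/null; python3 tb.py 0 -.035 .081
python3 - <<'E'
from h import *
from plant import optics
for nm in("scene","top"):
    p,d=optics.snapshot(nm);c=optics.get_calibration(nm);E=c["extrinsics"];K=[c["fx"],c["fy"],c["cx"],c["cy"]]
    W=cloud(d,K,E); B=binw(0,0,0); q=W-B; cb,sb=np.cos(BA),np.sin(BA)
    x=q[...,0]*cb+q[...,1]*sb; y=-q[...,0]*sb+q[...,1]*cb; z=W[...,2]
    sat=cv2.cvtColor(p,cv2.COLOR_RGB2HSV)[...,1]
    g=(abs(x)<.066)&(abs(y)<.086)&(z>.014)&(z<.16)&(p.max(2)>60)
    print(nm,g.sum())
    for y0 in np.arange(-.08,.09,.02):
        k=g&(abs(y-y0)<.01)
        if k.sum()>3: print(y0.round(2),k.sum(),"x",np.percentile(x[k],[5,95]).round(3),"z",np.percentile(z[k],[5,50,95]).round(3))
    if nm=="top":
        q=rack(W); 
        for yc in(-.0664,-.0064,.0536):
            s=q[(sat<45)&(q[...,2]>.06)&(q[...,2]<.2)&(abs(q[...,0])<.1)&(abs(q[...,1]-yc)<.03)]; i=np.argsort(s[:,2])[-8:]; print("good",s[i].mean(0).round(4),np.percentile(s[:,1],[2,98]).round(4))
E
```

```text
[0.5239 0.2649 0.0874] (array([-0.1 , -0.09,  0.64]), np.float64(0.09)) open 10.1 ff 20.0 F [-0.4 -0.   9.3] t 22.5333
[0.5235 0.2642 0.2275] (array([-0.1 , -0.15, 14.65]), np.float64(0.08)) open 35.1 ff 0.0 F [-0.9 -1.1 -0.6] t 23.6167
scene 566
-0.06 9 x [-0.014  0.023] z [0.015 0.017 0.018]
-0.04 44 x [-0.023  0.028] z [0.014 0.017 0.02 ]
-0.02 60 x [-0.021  0.025] z [0.015 0.019 0.023]
0.0 71 x [-0.019  0.028] z [0.017 0.022 0.029]
0.02 79 x [-0.021  0.027] z [0.023 0.031 0.038]
0.04 98 x [-0.021  0.027] z [0.019 0.039 0.047]
0.06 89 x [-0.02  0.03] z [0.023 0.044 0.051]
0.08 114 x [-0.021  0.027] z [0.046 0.061 0.077]
top 873
-0.06 41 x [-0.024  0.019] z [0.014 0.015 0.02 ]
-0.04 122 x [-0.025  0.019] z [0.014 0.017 0.02 ]
-0.02 121 x [-0.026  0.019] z [0.015 0.018 0.022]
0.0 104 x [-0.026  0.005] z [0.018 0.022 0.025]
0.02 128 x [-0.027  0.007] z [0.024 0.03  0.035]
0.04 103 x [-0.027 -0.   ] z [0.032 0.039 0.044]
0.06 101 x [-0.027  0.003] z [0.037 0.044 0.049]
0.08 153 x [-0.025  0.008] z [0.047 0.059 0.07 ]
good [-0.0641 -0.0743  0.1339] [-0.0921 -0.0446]
good [-0.0643 -0.0004  0.1331] [-0.0321  0.0153]
good [-0.0644  0.0531  0.1332] [0.0272 0.0757]
```

Run:
```python
from h import *
from plant import optics
p,d=optics.snapshot("top");c=optics.get_calibration("top");E=c["extrinsics"];K=[c["fx"],c["fy"],c["cx"],c["cy"]]
W=cloud(d,K,E); q=W-binw(0,0,0); cb,sb=np.cos(BA),np.sin(BA)
x=q[...,0]*cb+q[...,1]*sb; y=-q[...,0]*sb+q[...,1]*cb; z=W[...,2]
for y0 in np.arange(.06,.16,.006):
    k=(abs(x)<.022)&(abs(y-y0)<.003)&(z<.2)
    if k.sum(): print(y0.round(3),k.sum(),np.percentile(z[k],[10,50,90]).round(3))
```

```text
0.06 10 [0.044 0.046 0.049]
0.066 36 [0.039 0.043 0.048]
0.072 46 [0.045 0.051 0.056]
0.078 44 [0.054 0.059 0.063]
0.084 45 [0.063 0.066 0.072]
0.09 48 [0.069 0.076 0.082]
0.096 41 [0.079 0.084 0.089]
0.102 15 [0.086 0.088 0.091]
0.108 3 [0.084 0.084 0.085]
0.132 3 [-0.002 -0.002 -0.001]
0.138 2 [-0.002 -0.001 -0.001]
0.144 3 [0.    0.    0.001]
0.15 15 [-0.003 -0.001  0.002]
0.156 22 [-0.004 -0.001  0.001]
```

The short plate leans on the left wall with its middle at about y 0.073, z 0.046. The bent plate lies at rest against it, and the good plates have not moved. Handing in.

```bash
python3 -c "
from plant import workorder
print(workorder.finish_job())"
```

```text
the job is handed in; nothing more can be done
None
```

I put the short and bent plates in the grey bin, each lowered until it touched the bottom before release; the three good plates did not move, and I handed the job in at about 24 s, with no verdict returned.

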